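Sweep the sample block's dust flaps shut

TASK

Run a fingertip lightly along the row of upright dust flaps on the metal sample block, starting at the end away from the small vial that stands out of the last well, so that the four flaps of the other wells tip over and fall shut one after another. Lift off before the last flap: that flap stays open and the vial in its well is left untouched. Touch the flaps only lightly, without pressing hard, and do not disturb the things standing around.

Things in the scene. Friction and masses are not known exactly. Their poses are not given: they have to be found in the camera images.
- block: aluminium sample block, 186x52x32 mm, fixed to the worktop, with five wells in a row along its length (x axis), 34 mm apart. Origin: centre of its underside; z is up, +x runs along the row from well 1 to well 5 (well n at x = (n-3)*34 mm); its top is at z = 32 mm. Each well has a hinged steel flap. Wells 1 to 4 hold sunken vials that do not reach above the top; a brown vial stands out of well 5
- hinge_1 (a point): middle of the hinge axis of flap 1: on the -x side of well 1 (16 mm from its centre), 3 mm above the block's top; the axis lies along the block's y
- hinge_2 (a point): middle of the hinge axis of flap 2: on the -x side of well 2 (16 mm from its centre), 3 mm above the block's top; the axis lies along the block's y
- hinge_3 (a point): middle of the hinge axis of flap 3: on the -x side of well 3 (16 mm from its centre), 3 mm above the block's top; the axis lies along the block's y
- hinge_4 (a point): middle of the hinge axis of flap 4: on the -x side of well 4 (16 mm from its centre), 3 mm above the block's top; the axis lies along the block's y
- hinge_5 (a point): middle of the hinge axis of flap 5: on the -x side of well 5 (16 mm from its centre), 3 mm above the block's top; the axis lies along the block's y
- flap_1 (a joint): angle of flap 1 (steel plate 40 mm wide along y, 29 mm from hinge axis to free edge, 2.4 mm thick, 20 g): 0 = shut, lying flat towards +x over well 1; 1.57 = upright; 1.8 = its stop, leaning slightly back towards -x, where it rests at the start. The hinge is nearly free: pushed past upright towards +x it falls shut by its own weight. To be shut
- flap_2 (a joint): angle of flap 2 (steel plate 40 mm wide along y, 29 mm from hinge axis to free edge, 2.4 mm thick, 20 g): 0 = shut, lying flat towards +x over well 2; 1.57 = upright; 1.8 = its stop, leaning slightly back towards -x, where it rests at the start. The hinge is nearly free: pushed past upright towards +x it falls shut by its own weight. To be shut
- flap_3 (a joint): angle of flap 3 (steel plate 40 mm wide along y, 29 mm from hinge axis to free edge, 2.4 mm thick, 20 g): 0 = shut, lying flat towards +x over well 3; 1.57 = upright; 1.8 = its stop, leaning slightly back towards -x, where it rests at the start. The hinge is nearly free: pushed past upright towards +x it falls shut by its own weight. To be shut
- flap_4 (a joint): angle of flap 4 (steel plate 40 mm wide along y, 29 mm from hinge axis to free edge, 2.4 mm thick, 20 g): 0 = shut, lying flat towards +x over well 4; 1.57 = upright; 1.8 = its stop, leaning slightly back towards -x, where it rests at the start. The hinge is nearly free: pushed past upright towards +x it falls shut by its own weight. To be shut
- flap_5 (a joint): angle of flap 5 (steel plate 40 mm wide along y, 29 mm from hinge axis to free edge, 2.4 mm thick, 20 g): 0 = shut, lying flat towards +x over well 5; 1.57 = upright; 1.8 = its stop, leaning slightly back towards -x, where it rests at the start. The hinge is nearly free: pushed past upright towards +x it falls shut by its own weight. To stay open
- brown_vial_centre (a point): half-way up the small brown vial (22 mm across, 44 mm tall, loose, 20 mm deep in well 5, so that 24 mm stand above the block's top)
- clear_vial: small clear vial, 22 mm across, 44 mm tall, loose on the worktop beside the block; origin at the centre of its underside
- cap: flat round screw cap, 36 mm across, 14 mm tall, loose beside the block; origin at the centre of its underside
- bar: small white stirring bar, 10x38x10 mm, loose beside the block; origin at the centre of its underside
- dish: flat round lidded dish, 71 mm across, 16 mm tall, loose beside the block; origin at the centre of its underside
- forceps_1: steel forceps lying flat, 12x125x9 mm, between robot and block; origin at the centre of its underside
- beaker: glass beaker, 56 mm across, 58 mm tall, between robot and block; origin at the centre of its underside
- jar: screw-capped jar, 66 mm across, 82 mm tall, behind the block; origin at the centre of its underside
- amber: brown bottle with black cap, 60 mm across, 106 mm tall, behind the block; origin at the centre of its underside
- brown_vial: the same brown vial; origin at the centre of its underside

How it is judged:
By the outcome, as a careful person would: the job done as asked, in the order asked, and still so for the second after the job is handed in, with the robot touching nothing.
It also fails if it takes over 32 s, if anything falls off the work surface, if the arm or the gripper's body presses on something with over 40 N, if the wrist force passes 120 N, or if a joint passes its speed limit or range.

ROBOT

A 6-joint arm with a two-finger parallel gripper is mounted at the origin on a cart in front of the work surface, level with it; the furniture and walls round the work are solid. World frame = base frame: x ahead of the robot, y to its left, z up, the work surface at z = 0. Lengths are in mm, angles in rad, forces in N, time in s.
With the tool pointing down it reaches from about 275 to 1000 mm from the base axis. Payload 8.4 kg.
Tool frame: the origin (TCP) lies at the very end of the fingers, on their centre line; the grasp point (between the pads) lies 19 mm behind it; z points along the fingers, x is the direction in which the jaws open and shut, and the axes are right-handed (so a half turn about z gives the same grasp; the last joint's range is limited). The gripper opens to 85 mm and grips with 20 to 120 N. Pads are 22 mm wide; open, the fingers measure 114 mm over their backs; the gripper's body (76 mm by 85 mm) begins 54 mm behind the grasp point. The pads swing forward as they close: fully open they stand 13 mm farther back than shut.
Start: joints at [-1.304, 0.353, 1.633, -0, 1.155, -0.002], TCP at [165.983, -602.559, 231.281] pointing down, gripper open.
Joint ranges: [-2.63, 2.63], [-0.92, 2.1], [0.06, 2.66], [-1.3, 4.44], [0, 2.69], [-3.02, 3.02]. Speed limits (rad/s): [2.22, 2.22, 2.79, 3.14, 3.14, 3.14].

INTERFACE

Orientations are given as [roll, pitch, yaw] about the fixed x, y, z axes, in that order (R = Rz(yaw) Ry(pitch) Rx(roll)).
In Python, from rig import r gives the robot as it stands. The module is installed in compiled form; this text tells all that it offers.
- The arm moves only by the tool apply_moves, never from a script. Its argument "targets" is a list that holds one entry, the list of rows, each a list of 7 numbers: the gripper's target within -1 to 1 (fully open at 1, half-way at 0, shut at -1), then the shift along the tool's x, y, z in cm, then the turn, a rotation vector about the tool's x, y, z in degrees. A call has 1 to 8 rows; each row is the pose to reach, as a shift and turn from the pose measured when the call began, along the tool's axes at that moment; what a row does not reach only later rows make up. A row lasts 1/10 s, in which the tool goes at most 50 mm and 8.59 degrees, less where a joint would pass 70% of its speed; a pose out of reach is approached as far as the arm can. A call with a gripper value outside its range is refused whole. The fingers move at their own pace and stop on an object; "newtons" is the grip in N (left out, the last holds). Time passes only in rows, so rows that repeat a pose let the fingers close. It gives the time, the measured TCP pose, the force and the opening at its end, in the units of the state.
- r.sense(): the state, without advancing time (a new reading comes with each control period).
- r.grab_frame(name): name is "side" or "top" or "wrist"; returns a dict with "pixels" (480x640x3 uint8, red, green, blue), "fov_y" (degrees; the focal length in pixels is half the picture's height over the tangent of half this angle, whatever the lens; pixels are square), "cx", "cy" (the principal point, pixels), "D" ([k1, k2, p1, p2, k3] as OpenCV has them; the pictures are not rectified), "R" (3x3) and "t" (3): a world point X has camera coordinates R X + t; the wrist camera has in their place "mount" (4x4, takes a point from camera to tool coordinates, whose origin is the TCP and whose axes are the tool frame's). Camera axes: x right, y down, z forward; pixel columns grow to the right and rows downward; lengths in mm; the calibration is good to about 2 mm. A picture is of the moment at which its call begins: read the wrist's pose just before it. There is no depth.
- r.sign_off(): hands the job in, once; it reports no verdict.
The state is a dict: "clock": time; "qpos": joint angles; "qvel": joint speeds; "joint_efforts": joint torques, N m; "eef_pos": TCP position; "tcp_rot": TCP orientation; "contact_force": force on the tool from outside, world axes, zero at the start; "wrist_torque": the same for the moment, N m; "opening": opening from 0.0 (shut) to 1.0 (fully open).
Only numpy, scipy, OpenCV 4.12 (cv2) and the standard library are available. Lean on these libraries where they do the work, as an engineer would, in place of code of your own. Each camera call takes 0.05 s, during which the arm holds its last target. There are 200 camera calls.

## Working session

There is one attempt and no reset: what is moved stays moved. The work goes in short steps, Python scripts to look and compute and a tool call to move; the robot and the scene stay as the last step left them, time stands still between calls to the robot, and variables do not carry over. Pictures are saved under pics/ and viewed, about 8 in all and at most 12, crops included, and the job is handed in when it is done.

Besides the shell and the picture viewer there is one more tool, called after ">>>" by a JSON object that holds its "op" and its "data", one argument or row to a line. apply_moves: Moves the arm, as the interface text tells. Its arguments: {"type":"object","properties":{"targets":{"type":"array"},"newtons":{"type":"number"}},"required":["targets"]}

```bash
mkdir -p pics
cat > h.py <<'E'
import numpy as np, cv2
from rig import r
def snap(n,f):
    s=r.sense(); d=r.grab_frame(n); cv2.imwrite('pics/'+f+'.png',d['pixels'][:,:,::-1])
    import pickle; pickle.dump((s,d),open('pics/'+f+'.pkl','wb')); return s,d
def K(d):
    f=240/np.tan(np.radians(d['fov_y'])/2); return np.array([[f,0,d['cx']],[0,f,d['cy']],[0,0,1.]])
def ray(d,uv):
    p=cv2.undistortPoints(np.array(uv,float).reshape(-1,1,2),K(d),np.array(d['D'],float))[:,0]
    R=np.array(d['R']);t=np.array(d['t']); return -R.T@t,(np.c_[p,np.ones(len(p))])@R
def plane(d,uv,z):
    c,v=ray(d,uv); return c+v*((z-c[2])/v[:,2])[:,None]
def proj(d,X):
    return cv2.projectPoints(np.array(X,float),cv2.Rodrigues(np.array(d['R'],float))[0],np.array(d['t'],float),K(d),np.array(d['D'],float))[0][:,0]
E
python3 - <<'E'
from h import *
for n in('top','side'):
    s,d=snap(n,n+'0'); print(n,d['fov_y'],-np.array(d['R']).T@np.array(d['t']),np.array(d['R'])[2])
print(r.sense())
E
```

```text
top 50.260284715420276 [ 475.18146284 -154.28749633  982.94678119] [ 0.08540135 -0.01411108 -0.9962467 ]
side 45.41000104471682 [238.61375095 536.15949438 604.97067795] [ 0.33568542 -0.72498626 -0.6014235 ]
{'clock': 0.1, 'qpos': array([-1.30441257e+00,  3.53579663e-01,  1.63404918e+00,  3.09407113e-05,
        1.15521231e+00, -2.38864260e-03]), 'qvel': array([-0.00116835, -0.00128644, -0.00105465, -0.00134207,  0.00058278,
        0.00148401]), 'joint_efforts': array([-5.34936532e-05, -6.06357694e+01, -3.42822576e+01,  4.38153143e-05,
        4.10277615e-03, -6.12014503e-06]), 'eef_pos': array([ 165.87178914, -602.14616706,  230.64080492]), 'tcp_rot': array([-3.14156138e+00,  1.24842751e-03, -1.30203641e+00]), 'contact_force': array([0.56923825, 0.23712379, 0.25557478]), 'wrist_torque': array([-0.02801998, -0.05651871, -0.01724033]), 'opening': 1.0021235256741214}
```

View pics/top0.png

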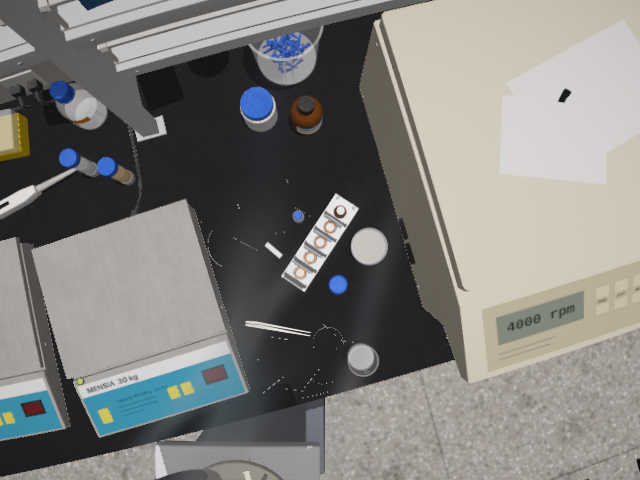

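View pics/side0.png

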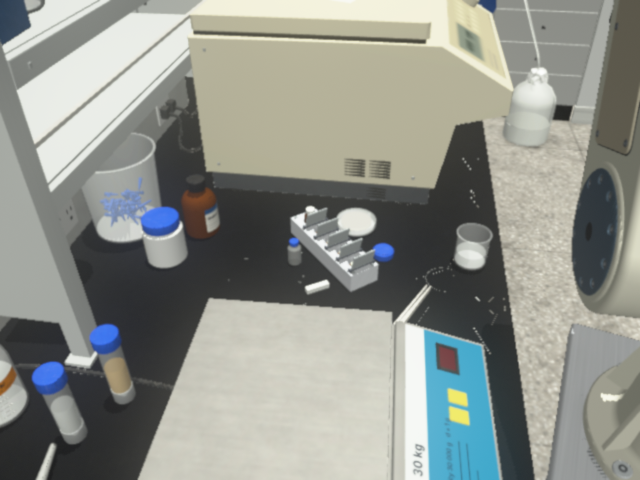

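The top view shows the block running from (295,280) to (345,205), with the brown vial at the upper end (340,211). The dish and cap are to its right, and the bar and clear vial to its left. In the side view the flaps stand open with a clear path above them.

Run:
```python
import pickle; from h import *
s,d=pickle.load(open('pics/top0.pkl','rb'))
im=d['pixels']; 
c1=cv2.resize(im[185:305,265:405],None,fx=4,fy=4,interpolation=cv2.INTER_CUBIC)
s2,e=pickle.load(open('pics/side0.pkl','rb'))
c2=cv2.resize(e['pixels'][195:300,280:400],None,fx=4,fy=4,interpolation=cv2.INTER_CUBIC)[:480]
out=np.zeros((900//1,560,3),np.uint8)
o=np.zeros((480,800,3),np.uint8)
c1=cv2.resize(c1,(400,343)); c2=cv2.resize(c2,(400,350)); o[:343,:400]=c1;o[:350,400:]=c2
cv2.imwrite('pics/crop.png',o[:350,:,::-1])
g=im.astype(int); m=((g.min(2)>120)&(np.ptp(g,axis=2)<60)).astype(np.uint8)
m[:, :270]=0;m[:190]=0;m[300:]=0;m[:,365:]=0
m=cv2.morphologyEx(m,cv2.MORPH_CLOSE,np.ones((9,9),np.uint8))
n,l,st,ce=cv2.connectedComponentsWithStats(m); print(st,ce)
k=l[245,320]; c=max(cv2.findContours(m,0,1)[0],key=cv2.contourArea)
R=cv2.minAreaRect(c); b=cv2.boxPoints(R); P=plane(d,b,32); print(b,P,P.mean(0)); print(np.linalg.norm(np.diff(P,axis=0),axis=1))
for nm,uv,z in [('dish',(369,246),16),('cap',(338,284),14),('cv',(298,215),44),('bar',(273,250),10),('beaker',(362,358),58),('amber',(306,103),106),('jar',(257,100),82),('centr corner',(470,380),0),('centr near',(410,260),0),('centr top',(375,45),250),('scale',(190,203),100),('bv',(341,211),56)]: print(nm,plane(d,[uv],z)[0].round())
```

```text
[[     0      0    640    480 303766]
 [   281    193     84     99   3323]
 [   294    213     10      8     20]
 [   270    244     13     15     91]] [[319.45885649 239.46592114]
 [324.57598556 242.40956967]
 [300.1        217.6       ]
 [275.74725275 251.82417582]]
[[277.25586 273.6012 ]
 [335.96808 191.64877]
 [388.27203 229.12027]
 [329.5598  311.0727 ]] [[ 479.65690226  -85.06101199   32.        ]
 [ 632.66272167 -195.24026973   32.        ]
 [ 561.42244177 -292.70920464   32.        ]
 [ 409.99358391 -181.53684969   32.        ]] [ 520.9339124  -188.63683401   32.        ]
[188.54773828 120.72850016 187.85630545]
dish [ 531. -258.   16.]
cap [ 459. -198.   14.]
cv [ 587. -124.   44.]
bar [525. -75.  10.]
beaker [ 327. -238.   58.]
amber [ 780. -140.  106.]
jar [794. -51.  82.]
centr corner [ 271. -453.    0.]
centr near [ 504. -339.    0.]
centr top [ 822. -247.  250.]
scale [603.  63. 100.]
bv [ 593. -203.   56.]
```

View pics/crop.png

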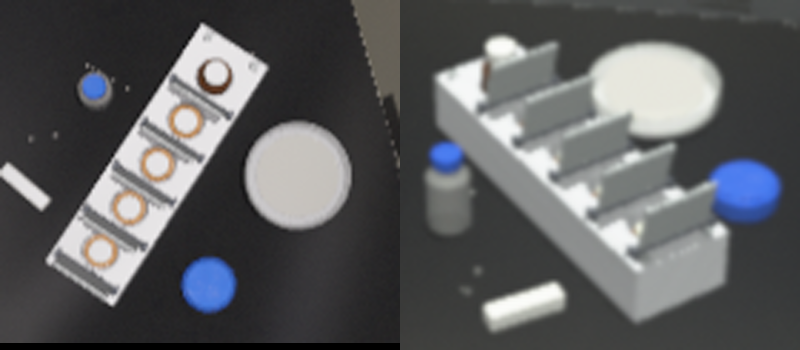

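```bash
cat >> h.py <<'E'
def tool_shift(s,P,yaw=None):
    from scipy.spatial.transform import Rotation as Ro
    R=Ro.from_euler('xyz',s['tcp_rot']); sh=R.inv().apply(np.array(P)-s['eef_pos'])/10
    rv=None if yaw is None else (R.inv()*Ro.from_euler('xyz',[np.pi,0,yaw])).as_rotvec(degrees=True)
    return sh.round(2),rv
E
python3 - <<'E'
import pickle; from h import *
s,d=pickle.load(open('pics/top0.pkl','rb')); s2,e=pickle.load(open('pics/side0.pkl','rb'))
k=2.857
c=np.array([(201,23),(268,67),(115,305),(47,263)])/k+[265,185]
P=plane(d,c,32); print(P.round(1), [np.linalg.norm(P[i]-P[i-1]).round(1) for i in range(4)])
C=P.mean(0); u=(P[0]+P[1]-P[2]-P[3]); u/=np.linalg.norm(u); yaw=np.arctan2(u[1],u[0]); print('centre',C,'yaw',yaw)
w=plane(d,np.array([(185,122),(157,163),(129,208),(99,252)])/k+[265,185],30); print('wells s',((w-C)@u).round(1), ((w-C)@[-u[1],u[0],0]).round(1))
# side view check: three visible top corners
q=np.array([(436,78),(635,275),(728,232)],float); q[:,0]=(q[:,0]-400)*120/400+280; q[:,1]=q[:,1]*105/350+195
print('side',plane(e,q,32).round(1))
for x in(-117,14): print(x,(C+u*x).round(1))
s=r.sense()
for W in ([185,-345,230],[330,-170,200],list((C+u*-120)[:2])+[120]): print(W,*tool_shift(s,W,yaw))
E
```

```text
[[ 630.  -194.1   32. ]
 [ 600.6 -237.8   32. ]
 [ 445.9 -136.8   32. ]
 [ 473.2  -92.8   32. ]] [np.float64(186.6), np.float64(52.7), np.float64(184.8), np.float64(51.8)]
centre [ 537.43444083 -165.38836673   32.        ] yaw -0.5758134839259326
wells s [ 32.6   0.  -34.6 -69.2] [0.1 1.  0.5 1.4]
side [[ 625.8 -189.4   32. ]
 [ 472.1  -85.2   32. ]
 [ 443.6 -131.4   32. ]]
-117 [ 439.3 -101.7   32. ]
14 [ 549.2 -173.    32. ]
[185, -345, 230] [-24.28  -8.67   0.09] [-2.76856202e-02  6.77072774e-02 -4.16095045e+01]
[330, -170, 200] [-37.3  -27.3    3.11] [-2.76856202e-02  6.77072774e-02 -4.16095045e+01]
[np.float64(436.78448595798795), np.float64(-100.04629312115573), 120] [-41.2  -39.45  11.12] [-2.76856202e-02  6.77072774e-02 -4.16095045e+01]
```

>>> {"op": "apply_moves", "data": {
  "targets": [
    [[-1,-4.7,-1.7,0,0,0,0],[-1,-9.4,-3.4,0,0,0,0],[-1,-14.0,-5.0,0,0,0,0],[-1,-18.6,-6.6,0,0,0,0],[-1,-23.2,-8.3,0,0,0,0],[-1,-24.3,-8.7,0,0,0,-8],[-1,-24.3,-8.7,0,0,0,-16],[-1,-24.3,-8.7,0,0,0,-24]]
  ],
  "newtons": 20
}}

```text
clock: 0.9
eef_pos: [185.2, -344.1, 231.0]
tcp_rot: [-3.141, 0.001, -0.876]
contact_force: [0.0, 0.0, -0.3]
opening: 0.002
```

Run:
```python
from h import *
s=r.sense(); print(s['clock'],s['eef_pos'],s['tcp_rot'],s['opening'],s['contact_force'],s['qpos'])
for W in ([330,-170,200],[436,-98,120]): print(W,*tool_shift(s,W,-.576))
```

```text
0.9 [ 185.23580124 -344.0559277   231.01034971] [-3.14116885e+00  8.49537528e-04 -8.76446498e-01] 0.0016036035713328115 [ 0.04821748  0.03719578 -0.30340166] [-1.08096287e+00 -2.59939730e-02  2.09649276e+00  2.76069704e-04
  1.07201179e+00 -2.04648359e-01]
[330, -170, 200] [ -4.11 -22.26   3.11] [ -0.03141127   0.04466048 -17.21432534]
[436, -98, 120] [ -2.85 -35.01  11.12] [ -0.03141127   0.04466048 -17.21432534]
```

>>> {"op": "apply_moves", "data": {
  "targets": [
    [[-1,-0.4,-4.5,0,0,0,-4],[-1,-0.8,-9.0,1.0,0,0,-8],[-1,-1.2,-13.5,2.5,0,0,-12],[-1,-1.6,-18.0,4.0,0,0,-17.2],[-1,-2.0,-22.5,5.5,0,0,-17.2],[-1,-2.4,-27.0,7.0,0,0,-17.2],[-1,-2.8,-31.5,9.0,0,0,-17.2],[-1,-2.9,-35.0,10.5,0,0,-17.2]]
  ]
}}

```text
clock: 1.7
eef_pos: [436.7, -95.5, 125.1]
tcp_rot: [-3.141, 0.001, -0.575]
contact_force: [0.0, -1.4, 0.1]
opening: -0.001
```

Run:
```python
from h import *
s,d=snap('top','top1'); s,e=snap('side','side1')
s=r.sense(); print(s['clock'],s['eef_pos'],s['tcp_rot'],s['opening'],s['contact_force'])
print(*tool_shift(s,[436,-98,55],-.576)); print('proj tcp',proj(e,[s['eef_pos']]))
o=cv2.resize(e['pixels'][130:330,250:450],(600,600),interpolation=cv2.INTER_CUBIC); cv2.imwrite('pics/s1c.png',o[:,:,::-1])
```

```text
1.8 [437.44298749 -95.13002277 124.49851067] [-3.14081268e+00  2.13336618e-03 -5.72948509e-01] 0.004051728194713317 [-0.17479324 -0.67530237  0.36201295]
[0.05 0.32 6.95] [-0.04450252  0.12230096  0.17478984]
proj tcp [[377.4120788  230.33098522]]
```

View pics/s1c.png

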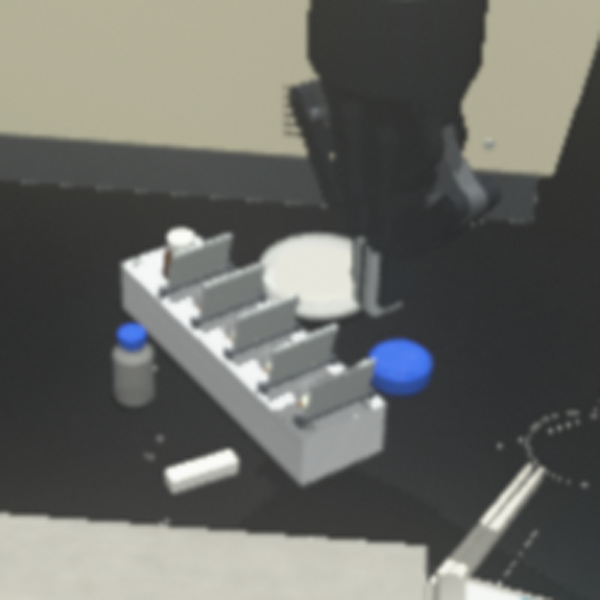

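The fingers are shut and the tip sits where it was projected, at crop (380,300). That puts it just beyond the well-1 end and clear of flap 1. I'll descend now.

>>> {"op": "apply_moves", "data": {
  "targets": [
    [[-1,0,0.1,2.5,0,0,0],[-1,0,0.3,5.0,0,0,0],[-1,0,0.3,6.5,0,0,0],[-1,0,0.3,7.0,0,0,0],[-1,0,0.3,7.0,0,0,0]]
  ]
}}

```text
clock: 2.3
eef_pos: [435.1, -97.7, 54.2]
tcp_rot: [-3.141, 0.003, -0.573]
contact_force: [-0.5, 0.5, -0.1]
opening: -0.002
```

Run:
```python
from h import *
s=r.sense(); print(s['clock'],s['eef_pos'],s['tcp_rot'],s['contact_force'])
C=np.array([536,-163.5]);u=np.array([np.cos(.576),-np.sin(.576)]);dd=s['eef_pos'][:2]-C; print(dd@u, dd@[-u[1],u[0]])
s,d=snap('wrist','w2'); s,e=snap('side','side2')
o=np.hstack([cv2.resize(d['pixels'],(400,300)),cv2.resize(e['pixels'][180:300,270:430],(400,300),interpolation=cv2.INTER_CUBIC)])
cv2.imwrite('pics/c2.png',o[:,:,::-1])
```

```text
2.3 [435.0681196  -97.74649404  54.20962376] [-3.14133352  0.00340772 -0.57335153] [-0.51405429  0.49326638 -0.08652129]
-120.46053058284637 0.16910758216367716
```

View pics/c2.png

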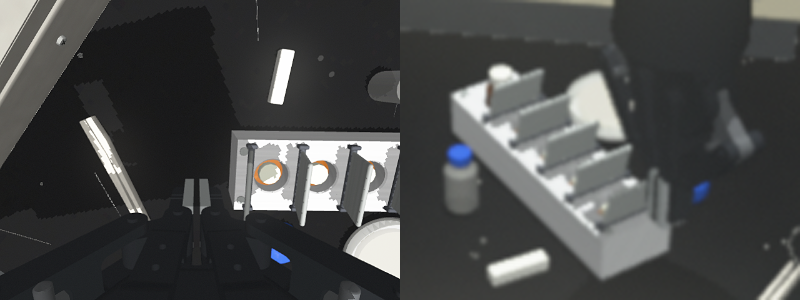

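The wrist view shows the fingertips (197,190) in line with the middle of flap 1 (column 252, rows 145-213). I'll begin a slow sweep along tool x.

>>> {"op": "apply_moves", "data": {
  "targets": [
    [[-1,0.5,0,0,0,0,0],[-1,1.1,0,0,0,0,0],[-1,1.6,0,0,0,0,0],[-1,2.1,0,0,0,0,0],[-1,2.6,0,0,0,0,0],[-1,3.1,0,0,0,0,0],[-1,3.6,0,0,0,0,0],[-1,4.1,0,0,0,0,0]]
  ]
}}

```text
clock: 3.2
eef_pos: [470.8, -120.3, 55.0]
tcp_rot: [-3.141, 0.002, -0.573]
contact_force: [-0.5, -0.8, -0.1]
opening: 0.002
```

>>> {"op": "apply_moves", "data": {
  "targets": [
    [[-1,0.5,0,0,0,0,0],[-1,1.0,0,0,0,0,0],[-1,1.5,0,0,0,0,0],[-1,2.0,0,0,0,0,0],[-1,2.4,0,0,0,0,0],[-1,2.4,0,0,0,0,0]]
  ]
}}

```text
clock: 3.8
eef_pos: [491.5, -133.6, 55.0]
tcp_rot: [-3.141, 0.001, -0.573]
contact_force: [-0.2, 0.7, -0.8]
opening: -0.0
```

```bash
cat > st.py <<'E'
from h import *; import sys
s=r.sense(); print(s['clock'],s['eef_pos'],s['tcp_rot'],s['contact_force'])
C=np.array([536,-163.5]);u=np.array([np.cos(.576),-np.sin(.576)]);dd=s['eef_pos'][:2]-C; print(dd@u, dd@[-u[1],u[0]])
n=sys.argv[1]
s,d=snap('wrist','w'+n); s,e=snap('side','side'+n)
o=np.hstack([cv2.resize(d['pixels'],(400,300)),cv2.resize(e['pixels'][180:300,270:430],(400,300),interpolation=cv2.INTER_CUBIC)])
cv2.imwrite('pics/c%s.png'%n,o[:,:,::-1])
E
python3 st.py 3
```

```text
3.8 [ 491.5339072  -133.64372445   55.02830727] [-3.14050902e+00  1.02884365e-03 -5.73365630e-01] [-0.22383343  0.65196475 -0.76272039]
-53.553330330490404 0.8193954373792385
```

View pics/c3.png

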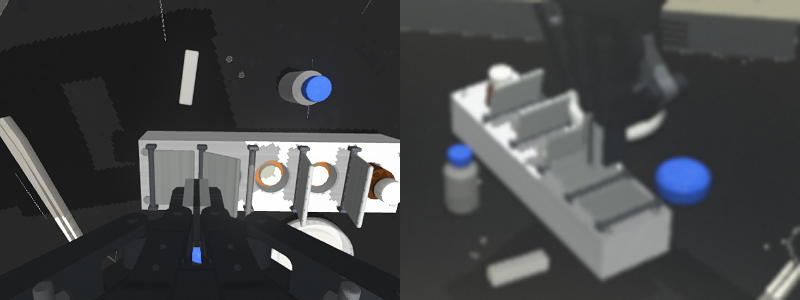

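Flap 1 is shut (left crop, columns 155-195). Flap 2 is tipped and falling, and flaps 3-5 are still upright. Forces are under 1 N, so I'll continue.

>>> {"op": "apply_moves", "data": {
  "targets": [
    [[-1,0.5,0,0,0,0,0],[-1,1.0,0,0,0,0,0],[-1,1.5,0,0,0,0,0],[-1,2.0,0,0,0,0,0],[-1,2.5,0,0,0,0,0],[-1,3.0,0,0,0,0,0],[-1,3.5,0,0,0,0,0],[-1,4.0,0,0,0,0,0]]
  ]
}}

```text
clock: 4.7
eef_pos: [524.8, -155.2, 54.8]
tcp_rot: [-3.141, 0.002, -0.573]
contact_force: [-0.2, -0.4, -0.6]
opening: 0.002
```

>>> {"op": "apply_moves", "data": {
  "targets": [
    [[-1,0.5,0,0,0,0,0],[-1,1.0,0,0,0,0,0],[-1,1.5,0,0,0,0,0],[-1,2.0,0,0,0,0,0],[-1,2.5,0,0,0,0,0],[-1,2.9,0,0,0,0,0],[-1,2.9,0,0,0,0,0],[-1,2.9,0,0,0,0,0]]
  ]
}}

```text
clock: 5.5
eef_pos: [549.0, -170.9, 54.7]
tcp_rot: [-3.141, 0.002, -0.573]
contact_force: [0.8, 0.3, -0.8]
opening: -0.001
```

```bash
python3 st.py 4
```

```text
5.5 [ 549.00492253 -170.92548106   54.67708326] [-3.14078216e+00  2.13507029e-03 -5.73371522e-01] [ 0.79365246  0.28091705 -0.76161961]
14.951017217410932 0.8560742137884465
```

View pics/c4.png

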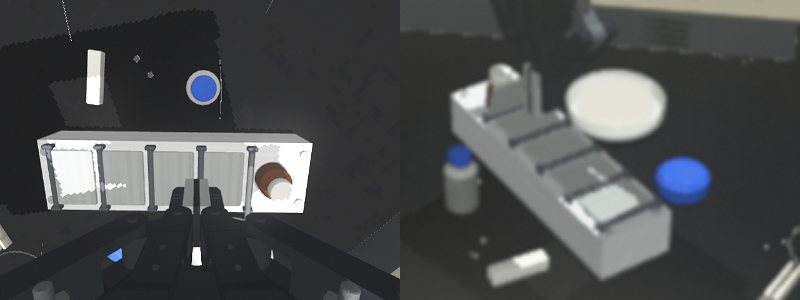

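All four flaps are shut (left crop, columns 50-245). Flap 5 stands edge-on at column 251 and the vial is in place. I'll lift straight off.

>>> {"op": "apply_moves", "data": {
  "targets": [
    [[-1,-0.1,0,-1.5,0,0,0],[-1,-0.2,0,-4.0,0,0,0],[-1,-0.3,0,-7.0,0,0,0],[-1,-0.5,0,-11.0,0,0,0],[-1,-4,0,-13.0,0,0,0],[-1,-8,0,-14,0,0,0],[-1,-10,0,-14,0,0,0],[-1,-10,0,-14,0,0,0]]
  ]
}}

```text
clock: 6.4
eef_pos: [462.9, -115.7, 196.2]
tcp_rot: [-3.141, 0.002, -0.573]
contact_force: [-0.6, -0.7, -0.7]
opening: 0.001
```

```bash
python3 st.py 5
```

```text
6.4 [ 462.90154382 -115.67357498  196.24168426] [-3.14057271e+00  2.05331308e-03 -5.72536064e-01] [-0.64488569 -0.654239   -0.66477976]
-87.35367398937377 0.29473060528326483
```

View pics/c5.png

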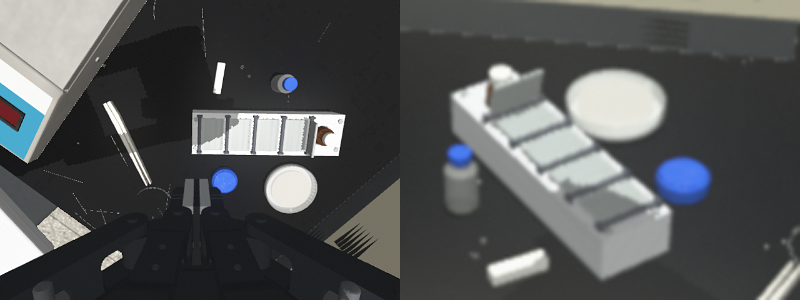

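The final view shows flaps 1-4 lying flat and flap 5 upright at (520,90) in the right crop. The brown vial stands as before, and the neighbouring objects have not moved.

```bash
python3 -c "from rig import r; print(r.sign_off())"
```

```text
the job is handed in; nothing more can be done
None
```

Flaps 1 to 4 are shut and flap 5 is still open, with the brown vial standing as before. I ran the closed fingertips along the row from the well-1 end at about 50 mm/s and lifted straight up before reaching flap 5. The job is handed in.

- **Order:** I saw flap 1 shut and flap 2 falling while 3 to 5 were still upright. I saw flaps 3 and 4 only after both were down.
- **Force:** The readings at the end of each move stayed around 1 N, about the sensor noise. I did not read the force within the moves.
- **Surroundings:** In the last side and wrist views the bar, clear vial, cap and dish had not visibly moved. I did not check the beaker, jar and amber bottle again; the arm passed well clear of them.
- **Time:** About 6.4 s of the 32 s, ending with the gripper about 130 mm above the flaps, touching nothing.
- **Disagreement:** The top and side cameras put the block about 5 mm apart in y. I used the average, and the wrist view confirmed the fingertips lined up with the flaps.

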